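# Line the condiments up by height in the tray beside the pot

### The job

Stand the four condiments in front of the tray (sauce bottle, pepper mill, spice jar, salt shaker) upright in the wells of that wooden condiment tray, one to a well, in order of height: the shortest in the well next to the open cooking pot and the tallest in the well farthest from it, so that the cook's hand comes from the pot over low things to high ones. Do not tip any of them over on the way.

Things in the scene. Friction and masses are not known exactly. Their poses are not given: they have to be found in the camera images.
- sauce_bottle: Clear glass sauce bottle with a paper label and a dark red cap, the tallest of the four: 201 mm high. Round body 60 mm across up to 102 mm, then it tapers; take it near the top, about 165 mm above its foot, where the fingers meet about 41 mm (29 mm at the very top). 0.3 kg. Origin at the centre of its foot, z up along the bottle.
- pepper_mill: Turned wooden pepper mill with a round head and a small knob on top, standing in front of the tray (another mill at the far left end of the bar is out of reach and has no part in this), the second tallest: 160 mm high, foot 58 mm across. The head is 50 mm across from 116 to 149 mm above the foot (widest near 133 mm); the knob above it is 12 mm. 0.18 kg. Origin at the centre of its foot, z up.
- spice_jar: Spice jar with a label and a green screw cap, the third tallest: 105 mm high, 46 mm across; the straight cap, 45 mm across, runs from 84 to 105 mm above the foot. 0.11 kg. Origin at the centre of its foot, z up.
- salt_shaker: Small white ceramic salt shaker with a steel cap, the shortest: 76 mm high, 45 mm across at the foot; the straight part of the cap, 39 mm across, runs from 46 to 66 mm above the foot. 0.12 kg. Origin at the centre of its foot, z up.
- tray: Dark wooden condiment tray, fixed: a board 104 x 404 mm and 24 mm thick with a row of four round wells 96 mm apart, and a thin steel gallery rail round its edge whose top is 46 mm above the work surface. Origin under the centre of the board, 3 mm above the work surface; its y axis runs along the row.
- well_1: Round cork disc in the floor of the end well on the tray's +y side (the robot's left). The well is 76 mm across; its floor, the top of the cork, lies 17 mm above the work surface and 10 mm below the top of the board. Origin at the centre of the disc's underside (2 mm below its top), z up, y along the row.
- well_2: Round cork disc in the floor of the second well from the tray's +y end. The well is 76 mm across; its floor, the top of the cork, lies 17 mm above the work surface and 10 mm below the top of the board. Origin at the centre of the disc's underside (2 mm below its top), z up, y along the row.
- well_3: Round cork disc in the floor of the third well from the tray's +y end. The well is 76 mm across; its floor, the top of the cork, lies 17 mm above the work surface and 10 mm below the top of the board. Origin at the centre of the disc's underside (2 mm below its top), z up, y along the row.
- well_4: Round cork disc in the floor of the end well on the tray's -y side (the robot's right). The well is 76 mm across; its floor, the top of the cork, lies 17 mm above the work surface and 10 mm below the top of the board. Origin at the centre of the disc's underside (2 mm below its top), z up, y along the row.
- pot: Steel cooking pot, open, with two side handles, 206 mm across and 128 mm high; it stands on the work surface beyond one end of the tray, at the left in some starts and at the right in others (a wooden tea box stands beyond the other end). It stays where it is. (A similar pot with its lid on, far off on the marble, has no part in this.) Origin at the centre of its underside.
Mind the look-alikes: they are no part of the job. What is shaped like the pepper_mill but purple is not meant.

How it is judged:
At the end, for the whole second after the job is handed in: Counted from the well next to the pot, the wells hold salt shaker, spice jar, pepper mill, sauce bottle, each foot on the cork floor of its well (within 16 mm of the well's centre, which the wells themselves ensure), upright within 0.1 rad, at rest and let go (((world y of pot above 0 m and horizontal distance between sauce_bottle and well_4 below 0.016 m and z of sauce_bottle in the frame of well_4 between -0.003 and 0.006 m and horizontal distance between pepper_mill and well_3 below 0.016 m and z of pepper_mill in the frame of well_3 between -0.003 and 0.006 m and horizontal distance between spice_jar and well_2 below 0.016 m and z of spice_jar in the frame of well_2 between -0.003 and 0.006 m and horizontal distance between salt_shaker and well_1 below 0.016 m and z of salt_shaker in the frame of well_1 between -0.003 and 0.006 m) or (world y of pot below 0 m and horizontal distance between sauce_bottle and well_1 below 0.016 m and z of sauce_bottle in the frame of well_1 between -0.003 and 0.006 m and horizontal distance between pepper_mill and well_2 below 0.016 m and z of pepper_mill in the frame of well_2 between -0.003 and 0.006 m and horizontal distance between spice_jar and well_3 below 0.016 m and z of spice_jar in the frame of well_3 between -0.003 and 0.006 m and horizontal distance between salt_shaker and well_4 below 0.016 m and z of salt_shaker in the frame of well_4 between -0.003 and 0.006 m)) and angle between each of sauce_bottle, pepper_mill, spice_jar, salt_shaker's own z axis and vertical below 0.1 rad and linear speed of each of sauce_bottle, pepper_mill, spice_jar, salt_shaker below 0.02 m/s); the robot touches nothing.
It fails at once if one of the four condiments was tipped over (leaning more than 0.6 rad) (angle between any of sauce_bottle, pepper_mill, spice_jar, salt_shaker's own z axis and vertical above 0.6 rad).
It also fails if it takes over 93 s, if anything falls off the work surface, if the arm or the gripper's body presses on something with over 40 N, if the wrist force passes 120 N, or if a joint passes its speed limit or range.

### The arm

A 6-joint arm with a two-finger parallel gripper is mounted at the origin on a cart in front of the work surface, level with it; the furniture and walls round the work are solid. World frame = base frame: x ahead of the robot, y to its left, z up, the work surface at z = 0. Lengths are in m, angles in rad, forces in N, time in s.
With the tool pointing down it reaches from about 0.25 to 0.725 m from the base axis. Payload 4 kg.
Tool frame: the origin (TCP) lies midway between the tips of the shut fingers; the grasp point (between the pads) lies 19 mm behind it; z points along the fingers, y is the line along which they close (so a half turn about z gives the same grasp; the last joint's range is limited). The gripper opens to 85 mm and grips with 20 to 120 N. Pads are 22 mm wide; open, the fingers measure 114 mm over their backs; the gripper's body (76 mm by 85 mm) begins 54 mm behind the grasp point. The pads swing forward as they close: fully open they stand 13 mm farther back than shut.
Start: joints at [-1.255, 0.241, 0.005, 1.335, 0, 1.571], TCP at [0.155, -0.475, 0.231] pointing down, gripper open.
Joint ranges: [-2.72, 2.72], [-1.05, 1.87], [-1.09, 1.28], [-1.99, 2.15], [-1.42, 1.44], [-3.14, 3.14]. Speed limits (rad/s): [2.79, 2.79, 3.14, 3.14, 3.14, 3.14].

### API

Orientations are given as a unit quaternion [x, y, z, w].
In Python, from workcell import status, camera, get_calibration, ticket gives the robot as it stands.
- The arm moves only by the shell command python3 -m creep 'ROWS' [OPENING]. ROWS is JSON, a list of rows, each a list of 6 numbers: the shift along the world's x, y, z in cm, then the turn, a rotation vector about the world's x, y, z in degrees. A call has 1 to 8 rows; each row shifts and turns the commanded pose from where the row before left it; what a row does not reach is not made up. A row lasts 1/10 s, in which the tool goes at most 50 mm and 8.59 degrees, less where a joint would pass 70% of its speed; a pose out of reach is approached as far as the arm can. A call is refused whole if a number of a shift passes 5 or a number of a turn 8.59, either way. A call with a gripper value outside its range is refused whole. OPENING is the opening, from -1 (shut) to 1 (fully open), so that 0 is half open, set as the call begins (- or left out, the last holds). The fingers move at their own pace and stop on an object; the grip force is fixed at half the most. Time passes only in rows, so rows that do not move let the fingers close. It gives the time, the measured TCP pose, the force, the opening and the grip force at its end, in the units of the state.
- status.get_obs(): the state, without advancing time (a new reading comes with each control period).
- camera(name): name is "scene" or "top"; returns the picture (420x560x3 uint8, red, green, blue); there is no depth.
- get_calibration(name): a dict with "fx", "fy", "cx", "cy" (pixels), "rvec" (rotation vector, rad) and "tvec" (3), from world to camera coordinates, as OpenCV has them. Camera axes: x right, y down, z forward; pixel columns grow to the right and rows downward; lengths in m; the calibration is good to about 2 mm. A picture is of the moment at which its call begins. get_calibration takes no time and is no camera call.
- ticket.job_done(): hands the job in; it is judged then, once.
The state is a dict: "clock": time; "joint_pos": joint angles; "joint_vel": joint speeds; "tau": joint torques, N m; "eef_pos": TCP position; "tool_rot": TCP orientation; "ft_force": force on the tool from outside, world axes, zero at the start; "ft_torque": the same for the moment, N m; "grip_width": finger opening in m; "grasp_force": force on a finger pad.
Only numpy, scipy, OpenCV 4.12 (cv2) and the standard library are available. Lean on these libraries where they do the work, as an engineer would, in place of code of your own. Each camera call takes 0.05 s, during which the arm holds its last target. There are 200 camera calls.

## Working session

There is one attempt and no reset: what is moved stays moved. The work goes in short steps, Python scripts to look and compute and a shell command to move; the robot and the scene stay as the last step left them, time stands still between calls to the robot, and variables do not carry over. Pictures are saved under pics/ and viewed, at most 14 in all, crops included, and the job is handed in when it is done.

```bash
mkdir -p pics
cat > h.py <<'E'
import numpy as np,cv2
from workcell import status,camera,get_calibration,ticket
def cal(n):
    c=get_calibration(n);K=np.array([[c['fx'],0,c['cx']],[0,c['fy'],c['cy']],[0,0,1.]]);R=cv2.Rodrigues(np.array(c['rvec'],float))[0];return K,R,np.array(c['tvec'],float).ravel()
def w(n,u,v,z):
    K,R,t=cal(n);d=R.T@np.linalg.inv(K)@np.array([u,v,1.]);o=-R.T@t;return (o+d*(z-o[2])/d[2]).round(4)
def px(n,p):
    K,R,t=cal(n);q=K@(R@np.array(p,float)+t);return (q[:2]/q[2]).round(1)
def snap(n,f,crop=None,s=1):
    im=camera(n)[...,::-1]
    if crop: a,b,c,d=crop;im=im[b:d,a:c]
    cv2.imwrite('pics/'+f,cv2.resize(im,None,fx=s,fy=s,interpolation=cv2.INTER_CUBIC))
E
python3 - <<'E'
from h import *
snap('scene','s0.png',s=1.4);snap('top','t0.png',s=1.4)
for n in('scene','top'):
    K,R,t=cal(n);print(n,-R.T@t,K[0,0])
E
```

```text
scene [-0.35064065  0.68844295  0.89894328] 420.9566960123116
top [0.28396788 0.09910118 1.45524266] 442.6685315355566
```

View pics/s0.png

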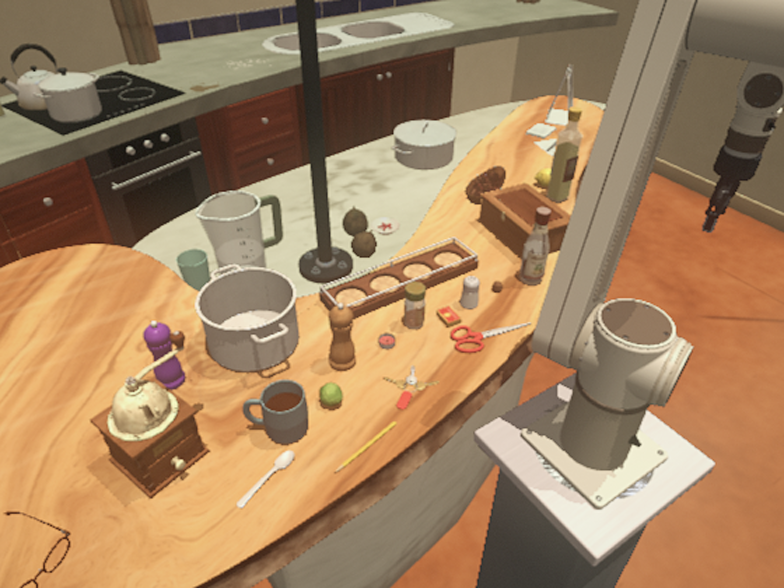

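View pics/t0.png

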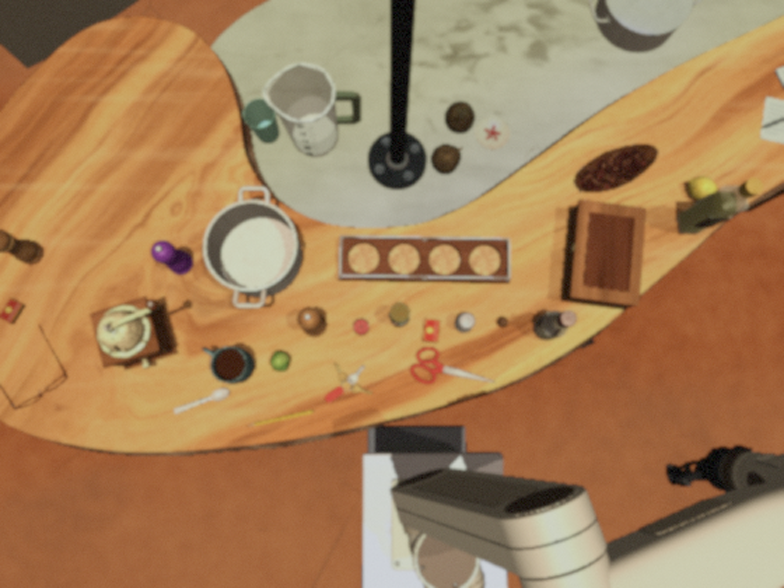

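The pot is at the left (top picture 250,252), so from the left the order is salt, jar, mill, bottle. There are three mills: brown at (312,320), purple at (165,253) and a far-left one at (15,243). The brown one in front of the tray is the one meant. I'll check it in enlarged crops.

Run:
```python
from h import *
snap('scene','s1.png',(220,135,420,275),4);snap('top','t1.png',(195,160,425,250),3.4)
```

```text
(no output)
```

View pics/s1.png

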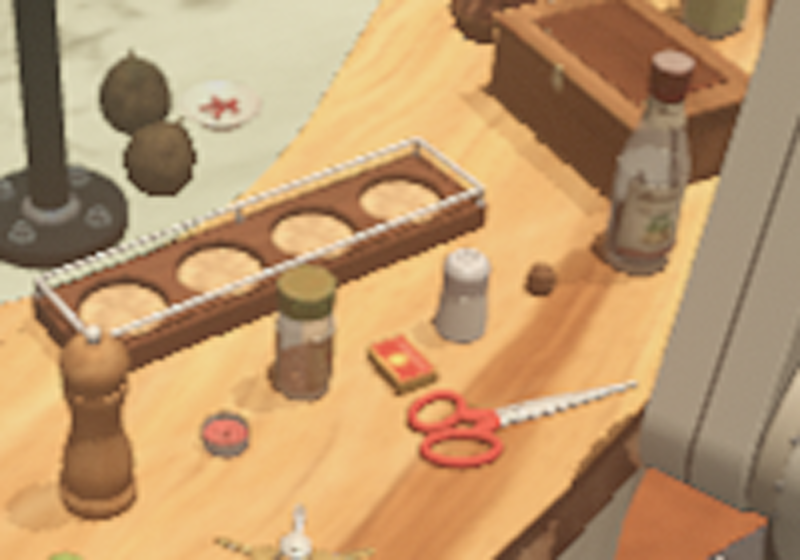

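View pics/t1.png

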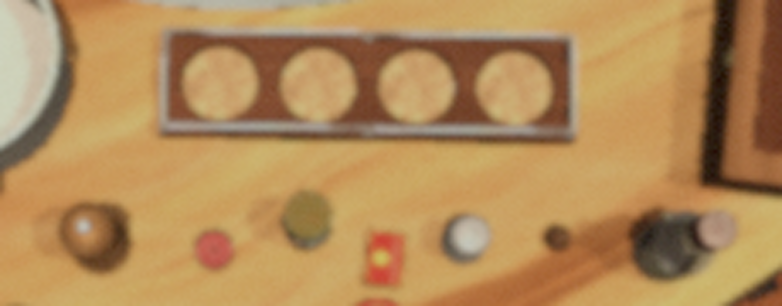

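Run:
```python
from h import *
T=dict(mill=(83,227,.158),jar=(307,214,.105),salt=(467,236,.074),bottle=(716,229,.201),w1=(220,83,.017),w2=(318,85,.017),w3=(417,86,.017),w4=(514,88,.017))
S=dict(mill=(94,330,.158),jar=(309,280,.105),salt=(468,258,.074),bottle=(674,62,.201),w1=(124,308,.017),w2=(220,270,.017),w3=(312,235,.017),w4=(401,200,.017))
S2=dict(mill=(97,495,.0),jar=(302,378,0),salt=(461,325,0),bottle=(637,255,0))
for k in T:
    u,v,z=T[k];a=w('top',195+u/3.4,160+v/3.4,z);u,v,z=S[k];b=w('scene',220+u/4,135+v/4,z)
    c=w('scene',220+S2[k][0]/4,135+S2[k][1]/4,0) if k in S2 else ''
    print(k,a,b,c,np.hypot(*a[:2]).round(3))
print(w('top',195+716/3.4-0,160+229/3.4,.201))
o=status.get_obs();print({k:np.round(v,3).tolist() for k,v in o.items()})
```

```text
mill [0.4423 0.2682 0.158 ] [0.4419 0.2702 0.158 ] [0.443  0.2758 0.    ] 0.517
jar [0.46   0.0732 0.105 ] [0.4597 0.0731 0.105 ] [0.4657 0.0716 0.    ] 0.466
salt [ 0.4431 -0.0751  0.074 ] [ 0.4436 -0.0753  0.074 ] [ 0.4465 -0.0788  0.    ] 0.449
bottle [ 0.4338 -0.2691  0.201 ] [ 0.4309 -0.2659  0.201 ] [ 0.4355 -0.2717  0.    ] 0.51
w1 [0.6006 0.1558 0.017 ] [0.6038 0.1555 0.017 ]  0.62
w2 [0.5985 0.0601 0.017 ] [0.6029 0.0604 0.017 ]  0.602
w3 [ 0.5973 -0.0368  0.017 ] [ 0.6002 -0.035   0.017 ]  0.598
w4 [ 0.5951 -0.1318  0.017 ] [ 0.5989 -0.1335  0.017 ]  0.61
[ 0.4338 -0.2691  0.201 ]
{'clock': 0.2, 'joint_pos': [-1.255, 0.241, 0.004, 1.335, 0.0, 1.571], 'joint_vel': [0.0, -0.002, 0.004, -0.0, 0.001, -0.002], 'tau': [0.0, -37.225, 25.24, 0.012, -0.0, 0.0], 'eef_pos': [0.155, -0.475, 0.231], 'tool_rot': [0.988, 0.157, -0.0, -0.001], 'ft_force': [0.403, -0.147, 0.686], 'ft_torque': [-0.058, -0.009, -0.033], 'grasp_force': 0.0, 'grip_width': 0.086}
```

Both views agree to about 3 mm. The order of work is salt→well_1, jar→well_2, mill→well_3, bottle→well_4, with the fingers closing across the row (world x). I start by moving above the salt shaker.

```bash
python3 -m creep '[[2,2.8,0,0,0,5],[2,2.8,0,0,0,5],[2,2.8,0,0,0,5],[2,2.8,0,0,0,5],[2,2.8,0,0,0,5],[2,2.8,0,0,0,5],[2,2.8,0,0,0,5],[2,2.8,0,0,0,5]]' 1; python3 -m creep '[[2.1,2.9,0,0,0,5.3],[2.1,2.9,0,0,0,5.3],[2.1,2.9,0,0,0,5.3],[2.1,2.9,0,0,0,5.3],[2.1,2.9,0,0,0,5.4],[2.4,3.1,0,0,0,5.4],[0,0,-4,0,0,0],[0,0,0,0,0,0]]'; python3 -c "
from workcell import status;o=status.get_obs();print(o['tool_rot'],o['joint_pos'])"
```

```text
clock: 1.0
eef_pos: [0.3158, -0.25, 0.2313]
tool_rot: [0.873, 0.487, 0.0, 0.0]
ft_force: [0.2, -0.2, -0.4]
grip_width: 0.0849
grasp_force: 0.0
clock: 1.8
eef_pos: [0.441, -0.0736, 0.1869]
tool_rot: [0.706, 0.709, -0.003, -0.004]
ft_force: [-1.2, -0.0, -0.5]
grip_width: 0.0855
grasp_force: 0.0
[ 0.70561092  0.70858177 -0.00294593 -0.00405242] [-1.65243236e-01  1.70410122e-01 -2.02183158e-01  1.20822265e+00
 -1.05556767e-04  1.40135215e+00]
```

```bash
python3 -m creep '[[0,0,-3,0,0,0],[0,0,-3,0,0,0],[0,0,-3,0,0,0],[0,0,-3,0,0,0],[0,0,-2,0,0,0],[0,0,-1.3,0,0,0],[0,0,0,0,0,0],[0,0,0,0,0,0]]'; python3 -m creep '[[0,0,0,0,0,0],[0,0,0,0,0,0],[0,0,0,0,0,0],[0,0,0,0,0,0],[0,0,0,0,0,0],[0,0,0,0,0,0],[0,0,0,0,0,0],[0,0,0,0,0,0]]' -1;  python3 -c "
from h import *;snap('scene','a1.png',(220,100,420,250),4)"
```

```text
clock: 2.6
eef_pos: [0.4447, -0.0759, 0.0392]
tool_rot: [0.707, 0.707, 0.0, 0.0]
ft_force: [0.4, 0.2, 0.7]
grip_width: 0.0855
grasp_force: 0.0
clock: 3.4
eef_pos: [0.4451, -0.0754, 0.0393]
tool_rot: [0.707, 0.708, 0.001, 0.001]
ft_force: [-0.5, 0.3, 6.6]
grip_width: 0.0373
grasp_force: 59.3
```

View pics/a1.png

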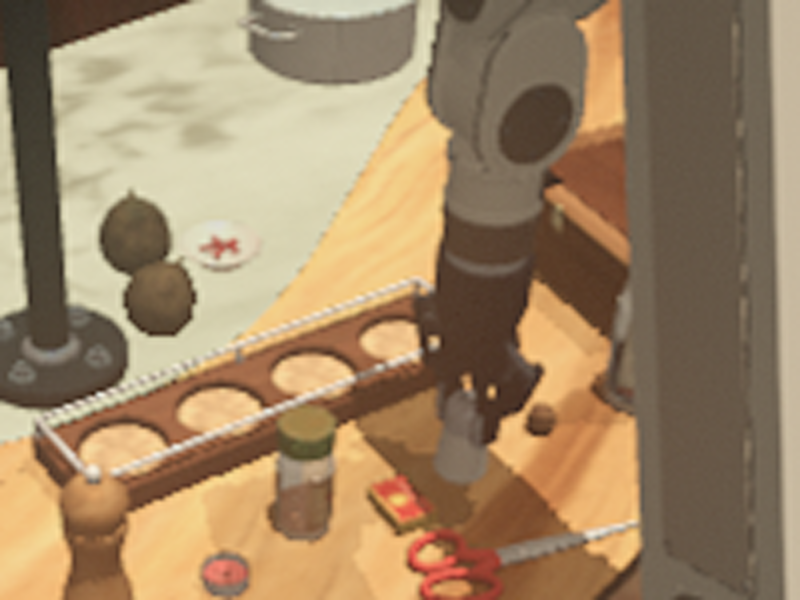

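The shaker is gripped at 37 mm, which matches the cap. I lift it and carry it to well_1.

```bash
python3 -m creep '[[0,0,2,0,0,0],[0,0,3,0,0,0],[0,0,3,0,0,0],[2.6,2.9,0,0,0,0],[2.6,2.9,0,0,0,0],[2.6,2.9,0,0,0,0],[2.6,2.9,0,0,0,0],[2.6,2.9,0,0,0,0]]'; python3 -m creep '[[2,2.9,0,0,0,0],[0.6,2.9,0,0,0,0],[0,2.85,0,0,0,0],[0,0,0,0,0,0],[0,0,0,0,0,0],[0,0,0,0,0,0]]'; python3 -c "
from h import *;o=status.get_obs();print(o['eef_pos'],px('top',[.601,.156,.117]));snap('top','a2.png',(195,120,425,250),3.4);snap('scene','a3.png',(210,100,410,250),4)"
```

```text
clock: 4.25
eef_pos: [0.5748, 0.071, 0.118]
tool_rot: [0.706, 0.708, -0.0, -0.0]
ft_force: [0.6, -0.6, -1.4]
grip_width: 0.0371
grasp_force: 60.5
clock: 4.85
eef_pos: [0.5999, 0.1554, 0.118]
tool_rot: [0.707, 0.707, -0.001, -0.0]
ft_force: [-0.1, 0.1, -0.8]
grip_width: 0.0372
grasp_force: 60.5
[0.59988354 0.15542761 0.11799084] [258.4 177.4]
```

View pics/a3.png

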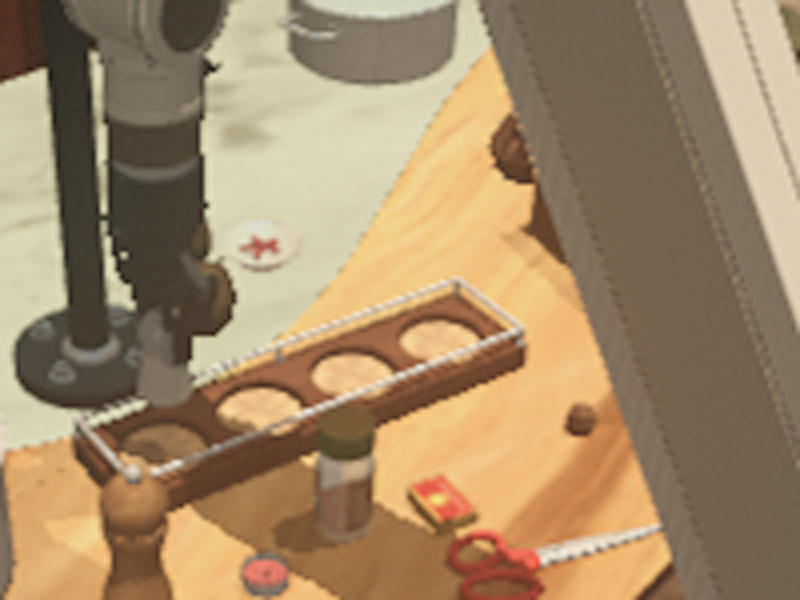

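```bash
python3 -m creep '[[0,0,-2,0,0,0],[0,0,-2,0,0,0],[0,0,-1.2,0,0,0],[0,0,-0.5,0,0,0],[0,0,-0.4,0,0,0],[0,0,0,0,0,0],[0,0,0,0,0,0]]'; python3 -m creep '[[0,0,0,0,0,0],[0,0,0,0,0,0],[0,0,0,0,0,0],[0,0,0,0,0,0],[0,0,0,0,0,0]]' 0.35; python3 -m creep '[[0,0,1,0,0,0],[0,0,2,0,0,0],[0,0,3,0,0,0],[0,0,4,0,0,0],[0,0,4,0,0,0],[-3,-2,0,0,0,0],[-3,-2,0,0,0,0],[-3,-2,0,0,0,0]]';  python3 -m creep '[[-3,-2,0,0,0,0],[-2,-0.2,0,0,0,0],[0,0,0,0,0,0],[0,0,0,0,0,0]]' 1; python3 -c "
from h import *;o=status.get_obs();print(o['eef_pos'],px('top',[.601,.156,.093]));snap('scene','a4.png',(210,100,410,250),4)"
```

```text
clock: 5.65
eef_pos: [0.6009, 0.1563, 0.0581]
tool_rot: [0.707, 0.708, 0.001, 0.0]
ft_force: [0.9, -0.5, -0.8]
grip_width: 0.037
grasp_force: 60.5
clock: 6.15
eef_pos: [0.6004, 0.1563, 0.0575]
tool_rot: [0.706, 0.708, 0.0, 0.0]
ft_force: [0.5, -0.1, 0.4]
grip_width: 0.0576
grasp_force: 0.0
clock: 6.95
eef_pos: [0.5097, 0.0958, 0.1985]
tool_rot: [0.706, 0.708, 0.001, 0.001]
ft_force: [-0.1, -0.6, -0.6]
grip_width: 0.0575
grasp_force: 0.0
clock: 7.35
eef_pos: [0.4611, 0.0743, 0.1984]
tool_rot: [0.707, 0.708, 0.001, 0.001]
ft_force: [0.8, -0.0, 0.5]
grip_width: 0.0854
grasp_force: 0.0
[0.46107318 0.07434368 0.19843167] [258.7 179.1]
```

View pics/a4.png

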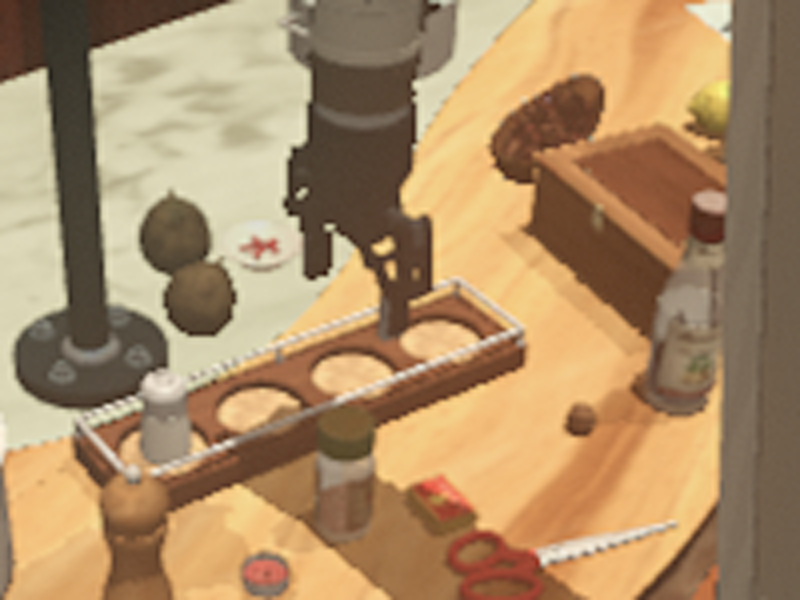

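Salt stands upright in well_1. Now the jar.

```bash
python3 -m creep '[[0,-0.1,-3,0,0,0],[0,0,-3,0,0,0],[0,0,-3,0,0,0],[0,0,-2.5,0,0,0],[0,0,-1.2,0,0,0],[0,0,0,0,0,0],[0,0,0,0,0,0]]'; python3 -m creep '[[0,0,0,0,0,0],[0,0,0,0,0,0],[0,0,0,0,0,0],[0,0,0,0,0,0],[0,0,0,0,0,0],[0,0,0,0,0,0],[0,0,0,0,0,0],[0,0,0,0,0,0]]' -1; python3 -m creep '[[0,0,2,0,0,0],[0,0,3,0,0,0],[0,0,3,0,0,0],[2.8,-0.3,0,0,0,0],[2.8,-0.3,0,0,0,0],[2.8,-0.3,0,0,0,0],[2.8,-0.3,0,0,0,0],[2.7,-0.1,0,0,0,0]]'; python3 -m creep '[[0,0,0,0,0,0],[0,0,0,0,0,0],[0,0,0,0,0,0]]'; python3 -c "
from h import *;o=status.get_obs();print(o['eef_pos']);snap('scene','a5.png',(210,100,410,250),4)"
```

```text
clock: 8.1
eef_pos: [0.4613, 0.0736, 0.0703]
tool_rot: [0.706, 0.708, 0.0, 0.0]
ft_force: [-0.8, 0.1, -0.3]
grip_width: 0.0854
grasp_force: 0.0
clock: 8.9
eef_pos: [0.4613, 0.0734, 0.0714]
tool_rot: [0.707, 0.708, 0.001, 0.001]
ft_force: [0.4, 0.3, 6.5]
grip_width: 0.0438
grasp_force: 60.9
clock: 9.7
eef_pos: [0.5999, 0.0598, 0.1497]
tool_rot: [0.707, 0.708, -0.001, -0.0]
ft_force: [-0.4, 1.1, -1.3]
grip_width: 0.0437
grasp_force: 61.4
clock: 10.0
eef_pos: [0.5979, 0.0602, 0.1498]
tool_rot: [0.706, 0.708, -0.001, -0.001]
ft_force: [0.6, 0.4, -1.0]
grip_width: 0.0433
grasp_force: 61.6
[0.59794633 0.06021091 0.14976873]
```

View pics/a5.png

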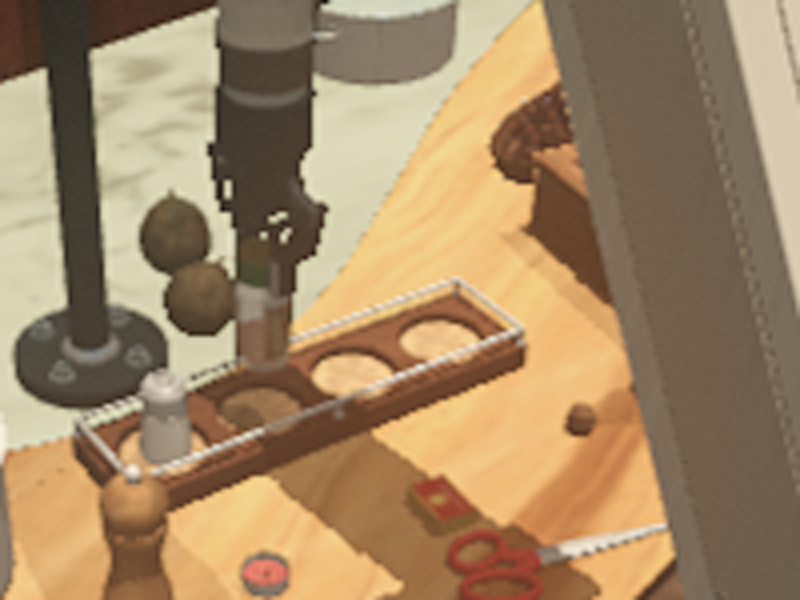

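```bash
python3 -m creep '[[0.1,0,-2,0,0,0],[0,0,-2,0,0,0],[0,0,-1.2,0,0,0],[0,0,-0.5,0,0,0],[0,0,-0.4,0,0,0],[0,0,0,0,0,0],[0,0,0,0,0,0]]'; python3 -m creep '[[0,0,0,0,0,0],[0,0,0,0,0,0],[0,0,0,0,0,0],[0,0,0,0,0,0],[0,0,0,0,0,0]]' 0.4; python3 -m creep '[[0,0,1,0,0,0],[0,0,2,0,0,0],[0,0,4,0,0,0],[0,0,4,0,0,0],[0,0,2.5,0,0,0],[-2,2.8,0,0,0,0],[-2,2.8,0,0,0,0],[-2,2.8,0,0,0,0]]';  python3 -m creep '[[-2,2.8,0,0,0,0],[-2,2.8,0,0,0,0],[-2,2.8,0,0,0,0],[-2,2.8,0,0,0,0],[-1.7,1.3,0,0,0,0],[0,0,0,0,0,0],[0,0,0,0,0,0]]' 1; python3 -c "
from h import *;o=status.get_obs();print(o['eef_pos']);snap('scene','a6.png',(210,100,410,250),4)"
```

```text
clock: 10.75
eef_pos: [0.6008, 0.0603, 0.0901]
tool_rot: [0.707, 0.708, 0.001, 0.0]
ft_force: [0.4, -0.2, -1.2]
grip_width: 0.0433
grasp_force: 61.6
clock: 11.25
eef_pos: [0.6004, 0.0602, 0.0895]
tool_rot: [0.707, 0.708, 0.0, 0.0]
ft_force: [0.6, 1.4, 0.2]
grip_width: 0.0594
grasp_force: 0.0
clock: 12.05
eef_pos: [0.5399, 0.1448, 0.2255]
tool_rot: [0.707, 0.707, 0.001, 0.0]
ft_force: [-0.2, 0.8, -0.1]
grip_width: 0.0599
grasp_force: 0.0
clock: 12.75
eef_pos: [0.4434, 0.2695, 0.2251]
tool_rot: [0.706, 0.708, 0.001, 0.0]
ft_force: [0.7, -0.1, -0.6]
grip_width: 0.0857
grasp_force: 0.0
[0.44340571 0.26945336 0.22510389]
```

View pics/a6.png

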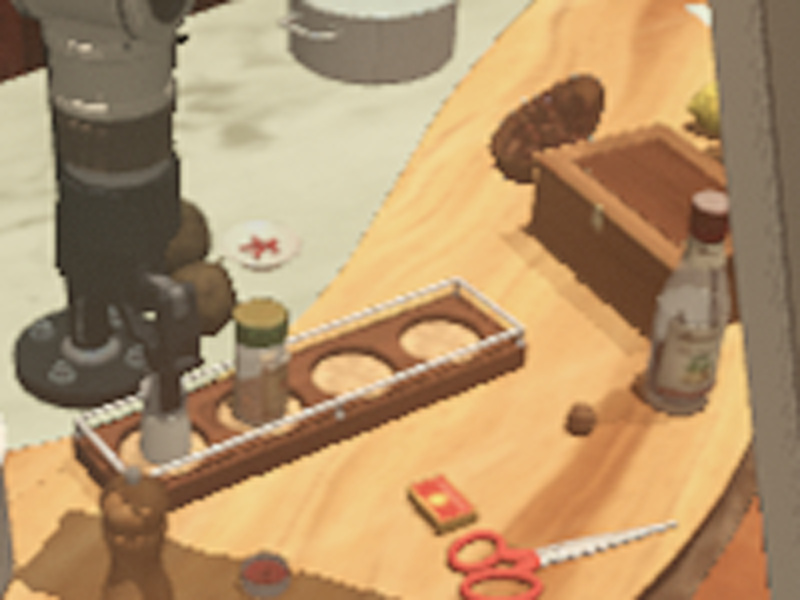

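Jar is upright in well_2. Next the mill; I carry it high so it clears the salt and jar.

```bash
python3 -m creep '[[0,0,-3,0,0,0],[0,0,-3,0,0,0],[0,0,-3,0,0,0],[0,0,-1.5,0,0,0],[0,0,-0.9,0,0,0],[0,0,0,0,0,0],[0,0,0,0,0,0]]'; python3 -m creep '[[0,0,0,0,0,0],[0,0,0,0,0,0],[0,0,0,0,0,0],[0,0,0,0,0,0],[0,0,0,0,0,0],[0,0,0,0,0,0],[0,0,0,0,0,0],[0,0,0,0,0,0]]' -1; python3 -m creep '[[0,0,2,0,0,0],[0,0,3,0,0,0],[0,0,3,0,0,0],[0,0,3,0,0,0],[0,0,3,0,0,0],[0,0,2,0,0,0],[0,0,0,0,0,0]]'; python3 -m creep '[[1,-2.5,0,0,0,0],[1,-2.5,0,0,0,0],[1,-2.5,0,0,0,0],[1,-2.5,0,0,0,0],[1,-2.5,0,0,0,0],[1,-2.5,0,0,0,0],[1,-2.5,0,0,0,0],[1,-2.5,0,0,0,0]]'; python3 -m creep '[[1.5,-2.5,0,0,0,0],[1.5,-2.5,0,0,0,0],[1.5,-2.5,0,0,0,0],[1.5,-2.5,0,0,0,0],[1.5,-0.5,0,0,0,0],[0,0,0,0,0,0],[0,0,0,0,0,0],[0,0,0,0,0,0]]'; python3 -c "
from h import *;o=status.get_obs();print(o['eef_pos']);snap('scene','a7.png',(210,100,410,250),4)"
```

```text
clock: 13.5
eef_pos: [0.4443, 0.2691, 0.1111]
tool_rot: [0.707, 0.707, 0.001, 0.0]
ft_force: [0.6, 0.1, 0.3]
grip_width: 0.0853
grasp_force: 0.0
clock: 14.3
eef_pos: [0.444, 0.2699, 0.1118]
tool_rot: [0.706, 0.708, 0.001, 0.0]
ft_force: [-1.1, -0.3, 5.0]
grip_width: 0.0462
grasp_force: 60.5
clock: 15.0
eef_pos: [0.4446, 0.2702, 0.2736]
tool_rot: [0.706, 0.708, 0.003, 0.001]
ft_force: [-0.7, 0.3, -2.0]
grip_width: 0.0461
grasp_force: 61.9
clock: 15.8
eef_pos: [0.5227, 0.0681, 0.2684]
tool_rot: [0.706, 0.708, -0.001, -0.001]
ft_force: [0.5, -0.3, -1.0]
grip_width: 0.0459
grasp_force: 61.9
clock: 16.6
eef_pos: [0.5974, -0.0351, 0.2695]
tool_rot: [0.706, 0.708, -0.001, -0.001]
ft_force: [-0.7, 0.9, -1.5]
grip_width: 0.0459
grasp_force: 62.1
[ 0.59735649 -0.03512895  0.26947145]
```

View pics/a7.png

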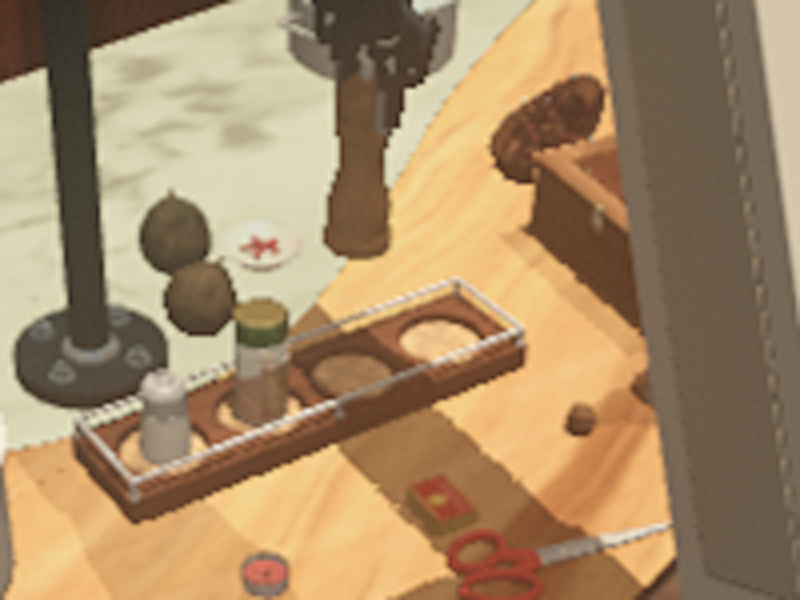

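```bash
python3 -m creep '[[0.1,0,-3,0,0,0],[0,-0.1,-3,0,0,0],[0,0,-3,0,0,0],[0,0,-2.5,0,0,0],[0,0,-1.2,0,0,0],[0,0,-0.6,0,0,0],[0,0,-0.4,0,0,0],[0,0,0,0,0,0]]'; python3 -m creep '[[0,0,-0.2,0,0,0],[0,0,0,0,0,0],[0,0,0,0,0,0]]'
```

```text
clock: 17.45
eef_pos: [0.5998, -0.0367, 0.1341]
tool_rot: [0.706, 0.708, 0.0, 0.001]
ft_force: [0.0, 0.3, -1.3]
grip_width: 0.0459
grasp_force: 62.2
clock: 17.75
eef_pos: [0.5997, -0.0368, 0.1319]
tool_rot: [0.707, 0.708, 0.0, 0.0]
ft_force: [0.2, 0.8, -1.9]
grip_width: 0.0461
grasp_force: 62.2
```

```bash
python3 -m creep '[[0,0,-0.2,0,0,0],[0,0,-0.1,0,0,0],[0,0,0,0,0,0],[0,0,0,0,0,0]]'; python3 -m creep '[[0,0,0,0,0,0],[0,0,0,0,0,0],[0,0,0,0,0,0],[0,0,0,0,0,0],[0,0,0,0,0,0],[0,0,0,0,0,0]]' 0.6; python3 -m creep '[[0,0,1,0,0,0],[0,0,2,0,0,0],[0,0,4,0,0,0],[0,0,4,0,0,0],[0,0,1,0,0,0],[-2,-2.8,0,0,0,0],[-2,-2.8,0,0,0,0],[-2,-2.8,0,0,0,0]]';  python3 -m creep '[[-2,-2.8,0,0,0,0],[-2,-2.8,0,0,0,0],[-2,-2.8,0,0,0,0],[-2,-2.8,0,0,0,0],[-2.6,-3.5,0,0,0,0],[0,0,0,0,0,0],[0,0,0,0,0,0]]' 1; python3 -c "
from h import *;o=status.get_obs();print(o['eef_pos']);snap('scene','a8.png',(210,100,410,250),4)"
```

```text
clock: 18.15
eef_pos: [0.5996, -0.0368, 0.1289]
tool_rot: [0.707, 0.708, 0.0, 0.0]
ft_force: [-0.1, -0.7, 2.1]
grip_width: 0.0461
grasp_force: 62.6
clock: 18.75
eef_pos: [0.5992, -0.0368, 0.1282]
tool_rot: [0.707, 0.708, -0.0, -0.0]
ft_force: [-0.3, -0.2, 0.8]
grip_width: 0.0687
grasp_force: 0.0
clock: 19.55
eef_pos: [0.5386, -0.1213, 0.2487]
tool_rot: [0.706, 0.708, 0.0, 0.0]
ft_force: [-0.0, -0.4, -0.6]
grip_width: 0.0686
grasp_force: 0.0
clock: 20.25
eef_pos: [0.4327, -0.2685, 0.2487]
tool_rot: [0.707, 0.707, 0.0, 0.0]
ft_force: [0.5, 0.8, -0.1]
grip_width: 0.0851
grasp_force: 0.0
[ 0.43272675 -0.26850389  0.24865615]
```

View pics/a8.png

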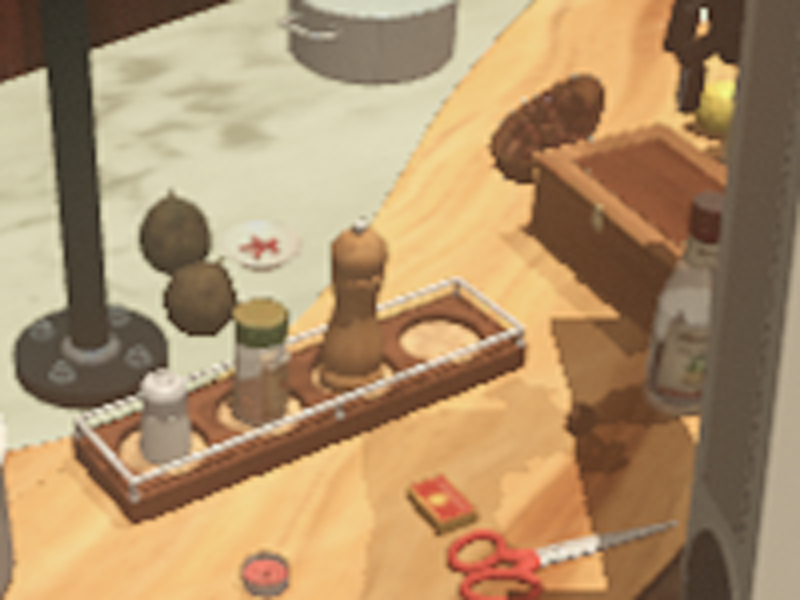

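Mill stands in well_3. Now the bottle.

```bash
python3 -m creep '[[0,0,-3,0,0,0],[0,0,-3,0,0,0],[0,0,-2.5,0,0,0],[0,0,-1.2,0,0,0],[0,0,-0.7,0,0,0],[0,0,0,0,0,0],[0,0,0,0,0,0]]'; python3 -m creep '[[0,0,0,0,0,0],[0,0,0,0,0,0],[0,0,0,0,0,0],[0,0,0,0,0,0],[0,0,0,0,0,0],[0,0,0,0,0,0],[0,0,0,0,0,0],[0,0,0,0,0,0]]' -1; python3 -m creep '[[0,0,1,0,0,0],[0,0,2,0,0,0],[0,0,3,0,0,0],[0,0,2,0,0,0],[0,0,0,0,0,0]]'; python3 -m creep '[[1.5,1,0,0,0,0],[2,2,0,0,0,0],[2.5,2.1,0,0,0,0],[2.5,2.1,0,0,0,0],[2.5,2.1,0,0,0,0],[2.5,2.1,0,0,0,0],[2,1.6,0,0,0,0],[1,0.6,0,0,0,0]]'; python3 -m creep '[[0,0,0,0,0,0],[0,0,0,0,0,0],[0,0,0,0,0,0],[0,0,0,0,0,0]]'; python3 -c "
from h import *;o=status.get_obs();print(o['eef_pos']);snap('scene','a9.png',(210,100,410,250),4)"
```

```text
clock: 21.0
eef_pos: [0.4342, -0.2679, 0.1454]
tool_rot: [0.706, 0.708, 0.0, 0.001]
ft_force: [-0.4, 0.9, -0.1]
grip_width: 0.0856
grasp_force: 0.0
clock: 21.8
eef_pos: [0.4341, -0.2683, 0.1456]
tool_rot: [0.707, 0.708, 0.0, 0.001]
ft_force: [0.6, 0.1, 5.1]
grip_width: 0.0397
grasp_force: 59.4
clock: 22.3
eef_pos: [0.4346, -0.2686, 0.2272]
tool_rot: [0.707, 0.708, 0.001, 0.003]
ft_force: [-0.2, -0.7, -3.4]
grip_width: 0.0401
grasp_force: 60.3
clock: 23.1
eef_pos: [0.5988, -0.1297, 0.2217]
tool_rot: [0.706, 0.709, -0.001, -0.002]
ft_force: [-1.0, 0.2, -3.2]
grip_width: 0.0397
grasp_force: 60.3
clock: 23.5
eef_pos: [0.5974, -0.1328, 0.2245]
tool_rot: [0.707, 0.707, -0.0, -0.0]
ft_force: [-0.2, 1.4, -2.1]
grip_width: 0.0401
grasp_force: 60.4
[ 0.59743516 -0.13281143  0.22449689]
```

View pics/a9.png

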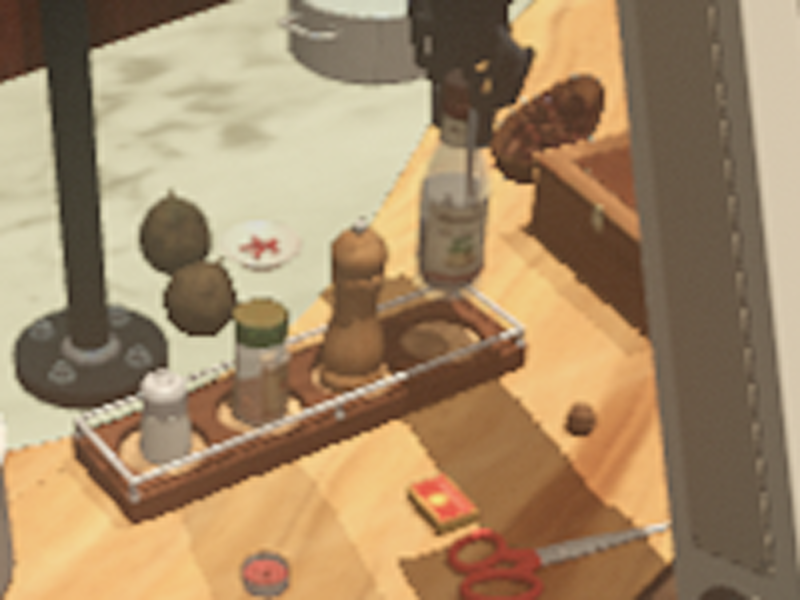

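```bash
python3 -m creep '[[0,0,-2,0,0,0],[0,0,-2,0,0,0],[0,0,-1,0,0,0],[0,0,-0.6,0,0,0],[0,0,-0.3,0,0,0],[0,0,0,0,0,0],[0,0,0,0,0,0]]'; python3 -m creep '[[0,0,-0.2,0,0,0],[0,0,0,0,0,0],[0,0,0,0,0,0]]'
```

```text
clock: 24.25
eef_pos: [0.5988, -0.1319, 0.1662]
tool_rot: [0.707, 0.708, 0.0, 0.001]
ft_force: [0.2, 0.6, -3.5]
grip_width: 0.0401
grasp_force: 60.4
clock: 24.55
eef_pos: [0.5983, -0.1318, 0.1635]
tool_rot: [0.707, 0.708, 0.0, 0.0]
ft_force: [0.1, -0.1, -2.9]
grip_width: 0.0399
grasp_force: 60.4
```

```bash
python3 -m creep '[[0,0,-0.1,0,0,0],[0,0,0,0,0,0],[0,0,0,0,0,0]]'; python3 -m creep '[[0,0,0,0,0,0],[0,0,0,0,0,0],[0,0,0,0,0,0],[0,0,0,0,0,0],[0,0,0,0,0,0],[0,0,0,0,0,0]]' 0.6; python3 -m creep '[[0,0,1,0,0,0],[0,0,2,0,0,0],[0,0,3,0,0,0],[0,0,3,0,0,0],[-3,-3,0,0,0,0],[-3,-3,0,0,0,0],[-3,-3,0,0,0,0],[-3,-3,0,0,0,0]]';  python3 -m creep '[[-3,-3,0,0,0,0],[0,0,0,0,0,0],[0,0,0,0,0,0],[0,0,0,0,0,0],[0,0,0,0,0,0]]'; python3 -c "
from h import *
snap('scene','b0.png',(210,100,410,250),4)
for p in ((.601,.156),(.6,.06),(.599,-.036),(.598,-.1325)): print((px('scene',[*p,.017])-[210,100])*4)"
```

```text
clock: 24.85
eef_pos: [0.5986, -0.1318, 0.1627]
tool_rot: [0.707, 0.708, 0.0, 0.0]
ft_force: [0.2, 0.3, -1.0]
grip_width: 0.04
grasp_force: 60.8
clock: 25.45
eef_pos: [0.5983, -0.1318, 0.1624]
tool_rot: [0.707, 0.708, 0.0, 0.0]
ft_force: [-0.5, -0.1, -0.1]
grip_width: 0.0682
grasp_force: 0.0
clock: 26.25
eef_pos: [0.4773, -0.2527, 0.2534]
tool_rot: [0.706, 0.708, 0.0, 0.001]
ft_force: [0.1, -0.7, 0.1]
grip_width: 0.0687
grasp_force: 0.0
clock: 26.75
eef_pos: [0.4492, -0.2809, 0.2524]
tool_rot: [0.706, 0.708, 0.0, 0.0]
ft_force: [0.5, 0.6, 0.5]
grip_width: 0.0682
grasp_force: 0.0
[165.2 450. ]
[262.4 411.6]
[353.6 375.2]
[440.8 340.8]
```

View pics/b0.png

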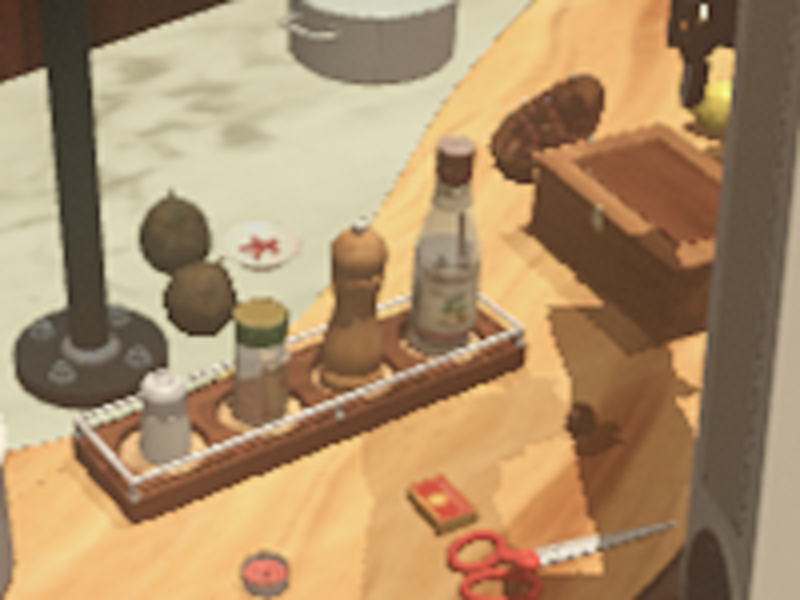

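All four stand upright with their feet at the well centres (165,450), (262,412), (354,375) and (441,341). The gripper is clear.

```bash
python3 -c "
from workcell import ticket;print(ticket.job_done())"
```

```text
the job is handed in; nothing more can be done
None
```

I handed the job in with the salt shaker, spice jar, pepper mill and sauce bottle upright in wells 1 to 4, counted from the pot on the left; the last picture shows all four seated and the gripper clear, and the hand-in returned no verdict.

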